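# Shut the marked valve in the filler's valve box

## Robot

A 7-joint arm with a two-finger parallel gripper is mounted at the origin on the work surface. World frame = base frame: x ahead of the robot, y to its left, z up, the work surface at z = 0. Lengths are in mm, angles in rad, forces in N, time in s.
With the tool pointing down it reaches from about 400 to 750 mm from the base axis. Payload 19.5 kg.
Tool frame: the origin (TCP) lies at the very end of the fingers, on their centre line; the grasp point (between the pads) lies 19 mm behind it (manip.grip_depth is the distance from the TCP to the grasp point, in mm); z points along the fingers, x is the direction in which the jaws open and shut, and the axes are right-handed (so a half turn about z gives the same grasp; the last joint's range is limited). The gripper opens to 85 mm and grips with 20 to 120 N. Pads are 22 mm wide; open, the fingers measure 114 mm over their backs; the gripper's body (76 mm by 85 mm) begins 54 mm behind the grasp point. The pads swing forward as they close: fully open they stand 13 mm farther back than shut.
Start: joints at [-1.358, 0.707, -0.028, 1.485, 0.022, 0.951, -0.075], TCP at [144.918, 556.411, 231.268] pointing down, gripper open.
Joint ranges: [-2.71, 2.71], [-0.32, 2.16], [-1.57, 1.52], [0, 2.45], [-1.46, 4.6], [0, 2.02], [-2.83, 2.83]. Speed limits (rad/s): [1.89, 1.89, 2.57, 2.57, 3.01, 3.01, 3.01].

## Interface

Orientations are given as a rotation vector (axis times angle).
In Python, from workcell import manip gives the robot as it stands.
- The arm moves only by the tool step_arm, never from a script. Its argument "rows" is one flat list of numbers, 7 for each row, row after row: the turn, a rotation vector about the tool's x, y, z in degrees, then the shift along the tool's x, y, z in mm, then the opening, from 0 (shut) to 1 (fully open). A call has exactly 8 rows; each row shifts and turns the commanded pose from where the row before left it, along the tool's axes as they then stand; what a row does not reach is not made up. A row lasts 1/12 s, in which the tool goes at most 41.7 mm and 7.16 degrees, less where a joint would pass 70% of its speed; a pose out of reach is approached as far as the arm can. A call with a gripper value outside its range is refused whole. The fingers move at their own pace and stop on an object; "squeeze" is the grip in N (left out, the last holds). Time passes only in rows, so rows that do not move let the fingers close, or fill a call up. It gives the time, the measured TCP pose, the force and the opening at its end, in the units of the state.
- manip.sense(): the state, without advancing time (a new reading comes with each control period).
- manip.camera(name): name is "scene" or "top" or "wrist"; returns a dict with "frame" (480x640x3 uint8, blue, green, red), "K" (3x3 intrinsics, pixels), "world_from_camera" (4x4, takes a point from camera to world coordinates). Camera axes: x right, y up, looking along -z (the intrinsics and any distortion apply to the point x, -y, -z); pixel columns grow to the right and rows downward; lengths in mm; the calibration is good to about 2 mm. A picture is of the moment at which its call begins. There is no depth.
- manip.job_done(): hands the job in, once; it reports no verdict.
Trained networks look in a picture, given as the dict that the camera call returned (one of the last four; its "shot" number tells which), for a name from the list of things; names that differ only in an ending like _2 or _b are one class to them, and where a whole thing is asked for, a point or a joint stands for the part that bears it (a point fixed in the world has none). Each returns a list of dicts, best first, with "conf" (0 to 1); they miss things now and then, are a little off and sometimes report something else, mostly with a low value. They report only what shows in the picture. A call takes as long as a camera call.
- manip.spot_in(picture, name): "extent" ([left, top, width, height] in pixels, round what is visible of it).
- manip.spot_point(picture, name): "xy" ([column, row] in pixels: a listed point, or the origin of a listed thing).
The state is a dict: "time_s": time; "joint_positions": joint angles; "joint_velocities": joint speeds; "joint_torque": joint torques, N m; "eef_pos": TCP position; "eef_rot": TCP orientation; "ft_force": force on the tool from outside, world axes, zero at the start; "wrist_torque": the same for the moment, N m; "finger_gap": finger opening in mm.
Only numpy, scipy, OpenCV 4.12 (cv2) and the standard library are available. Lean on these libraries where they do the work, as an engineer would, in place of code of your own. Each camera call takes 0.05 s, during which the arm holds its last target. There are 200 camera calls.

## Task

Shut the marked valve in the bottling machine's valve box: push the sliding cover fully aside by its upright lip, as far as it goes, and then push the valve handle with the round disc on its end clockwise until it stops, square across its pipe. Only push with the fingertips: leave the plain handle as it is, and do not knock over, shift or pick up any of the things standing around. Leave the cover open and finish clear of everything.

Things in the scene. Friction and masses are not known exactly. Their poses are not given: they have to be found in the camera images.
- valve_box: Low metal valve box fixed to the bench. Origin: on the table under the centre of its open-topped well; +x points to its rear (away from the robot), +y along its length. Outside x -78 to 78, y -108 to 325 mm; 73 mm high over its runners at x = -76 and 76; end wall at y = -105 is 64 mm high. Beyond the well (y 110 to 325) is a closed deck 62 mm high. A ledge 50 mm up runs behind the well (x 78 to 124).
- well (a point): Centre of the well's floor, 12 mm above the table, box axes. Inside, the well spans x -70 to 70, y -102 to 104 mm from the box's origin. In it two pipes run along x (tops 37 mm up), at y = -45 and 45, each with a brass valve body (top 40 mm up) and a flat black lever handle above that; the cover hides them at the start.
- cover (a joint): Position of the sliding cover in m: 0 = fully over the well, 0.205 = fully aside over the deck (its stop). It slides along the box's +y, held down by runners, about 2.5 N friction, and stays where it is left. It starts between 0 and 0.03. Plate 145 x 215 x 4 mm, its top 70 mm above the table.
- cover_lip (a point): Middle of the top edge of the cover's upright lip (moves with the cover), 91 mm above the table. The lip is a plate 5 mm thick (along y), 100 mm long (along the box's x), rising 21 mm above the plate, flush with the -y edge of the cover. Push it from its -y side towards box +y.
- marked_handle (a joint): Angle of the marked handle in rad: 0 = open, the handle points along its pipe to box -x (to the front); 1.571 = shut, pointing to box +y, against its stop. It grows clockwise seen from above and stays where it is left; pushing it takes about 0.12 N m. It starts between 0 and 0.3.
- marked_hinge (a point): Marked handle: its vertical turning axis, half-way up the handle, 51 mm above the table; box axes. At box x = 30 mm, y = -45 or 45 mm (the two valves swap places). The handle lies 44 to 58 mm above the table (hub to 62 mm): a black bar 12 mm wide with a round disc 28 mm in diameter centred 40 mm from the axis at its end, so it reaches 54 mm from the axis.
- marked_end (a point): Centre of the marked handle's disc, on its top face, 58 mm above the table (moves with the handle).
- plain_handle (a joint): Angle of the plain handle in rad, same senses; starts between 0 and 0.25 and must be left as it is.
- plain_hinge (a point): Plain handle: its vertical turning axis, half-way up the handle, 51 mm above the table; box axes. At box x = 30 mm, y = -45 or 45 mm (the two valves swap places). Same height; a straight black bar 12 mm wide that reaches 52 mm from the axis, square-ended, without a disc.
- plain_end (a point): Point on the plain handle's top face, 40 mm from its axis (moves with the handle).
- bottle_a: Bystander: small filled juice bottle, 54 mm across, 135 mm tall, standing beyond the box's -y end; origin under its base.
- bottle_b: Bystander: filled juice bottle, 60 mm across, 160 mm tall, standing behind the box; origin under its base.
- stopper: Bystander: small rubber stopper, 28 mm across, 30 mm tall, standing on the box's rear ledge (50 mm up); origin under its base.
- gasket: Bystander: rubber ring, 48 mm across, 8 mm thick, lying in front of the box; origin under its centre.
- beaker: Bystander: steel cup, 70 mm across, 75 mm tall, behind the box; origin under its base.
- spanner: Bystander: steel spanner, 150 mm long, lying in front of the box.
- cap_jar: Bystander: white jar with a steel lid, 60 mm across, 60 mm tall, to the -y side of the box beyond the small bottle; origin under its base.

How it is judged (in metres and radians):
On the way, in this order (a step that is already met when the one before it is completed fails the run):
1. the cover is pushed fully aside (value of joint cover above 0.19 m), for 0.2 s.
2. the marked handle is pushed shut (value of joint marked_handle above 1.45 rad), for 0.2 s.
At the end, for the whole second after the job is handed in: The cover is within 15 mm of its open stop, the marked handle within about 7 degrees (0.12 rad) of its shut stop and still, the plain handle's end within 10 mm of where it was, and every bystander standing within 30 mm of where it was (value of joint cover above 0.19 m and value of joint marked_handle above 1.45 rad and distance of plain_end from where it was at the start of the episode below 0.01 m and velocity of joint marked_handle between -0.05 and 0.05 rad/s and distance of each of bottle_a, bottle_b, stopper, gasket, beaker, spanner, cap_jar from where it was at the start of the episode below 0.03 m and angle between each of bottle_a, bottle_b, stopper, beaker, cap_jar's own z axis and vertical below 0.2 rad); the robot touches nothing.
It fails at once if the plain handle is moved (distance of plain_end from where it was at the start of the episode above 0.01 m).
It fails at once if one of the things standing around is shifted, lifted or carried (distance of any of bottle_a, bottle_b, stopper, gasket, beaker, spanner, cap_jar from where it was at the start of the episode above 0.03 m).
It fails at once if one of the things standing around is knocked over (angle between any of bottle_a, bottle_b, stopper, beaker, cap_jar's own z axis and vertical above 0.5 rad).
It also fails if it takes over 51 s, if anything falls off the work surface, if the arm or the gripper's body presses on something with over 40 N, if the wrist force passes 120 N, or if a joint passes its speed limit or range.

## Working session

There is one attempt and no reset: what is moved stays moved. The work goes in short steps, Python scripts to look and compute and a tool call to move; the robot and the scene stay as the last step left them, time stands still between calls to the robot, and variables do not carry over. Pictures are saved under pics/ and viewed, about 8 in all and at most 12, crops included, and the job is handed in when it is done.

Besides the shell and the picture viewer there is one more tool, called after "Emit:" as name(argument=value, ...) on one line, values as JSON. step_arm: Moves the arm, as the interface text tells. Its arguments: {"type":"object","properties":{"rows":{"type":"array"},"squeeze":{"type":"number"}},"required":["rows"]}

```bash
mkdir -p pics
cat > h.py <<'E'
import numpy as np, cv2
from scipy.spatial.transform import Rotation as R
from workcell import manip
def ray(p,uv):
    K=p["K"];T=np.array(p["world_from_camera"]);K=np.array(K)
    d=np.linalg.inv(K)@[uv[0],uv[1],1]; d=T[:3,:3]@[d[0],-d[1],-d[2]]
    return T[:3,3],d
def at(p,uv,z):
    o,d=ray(p,uv); return o+d*(z-o[2])/d[2]
def proj(p,X):
    T=np.linalg.inv(np.array(p["world_from_camera"])); c=T[:3,:3]@np.array(X)+T[:3,3]
    q=np.array(p["K"])@[c[0],-c[1],-c[2]]; return q[:2]/q[2]
E
python3 - <<'E'
from h import *
s=manip.sense(); print(s)
print([x for x in dir(manip) if x[0]!='_'])
for n in("scene","top"):
    p=manip.camera(n); cv2.imwrite(f"pics/{n}0.png",p["frame"]); print(n,p.keys(),np.round(p["world_from_camera"],2).tolist())
    for t,z in dict(valve_box=0,cover_lip=91,well=12,bottle_a=0,bottle_b=0,stopper=50,gasket=0,beaker=0,spanner=0,cap_jar=0).items():
        r=manip.spot_point(p,t)[:3]
        print(t,[(round(q["conf"],2),np.round(q["xy"]).tolist(),np.round(at(p,q["xy"],z)).tolist()) for q in r])
E
```

```text
{'time_s': 0.0, 'joint_positions': array([-1.35771837,  0.70708812, -0.02762495,  1.48499785,  0.02204337,
        0.9508894 , -0.0754785 ]), 'joint_velocities': array([ 0.00067125, -0.00104048, -0.00050305, -0.00047356, -0.00045742,
        0.00041395,  0.00037241]), 'joint_torque': array([ 1.50195427e-05, -8.83205295e+01,  1.23437963e+00, -2.36166537e+01,
        1.68242800e-02,  6.51079215e-03,  2.98929581e-05]), 'eef_pos': array([144.85957442, 556.1847857 , 230.83621215]), 'eef_rot': array([ 2.48505094e+00,  1.92085016e+00, -1.27663760e-03]), 'ft_force': array([-0.53581634, -1.03735514,  0.95892721]), 'wrist_torque': array([ 0.02550965, -0.00551374,  0.00944367]), 'finger_gap': 85.40884735466841}
['IKError', 'camera', 'grip_depth', 'job_done', 'sense', 'spot_in', 'spot_point']
scene dict_keys(['frame', 'K', 'world_from_camera', 'shot']) [[-0.09, -0.55, 0.83, 1290.14], [1.0, -0.04, 0.07, -49.6], [-0.0, 0.83, 0.55, 559.82], [0.0, 0.0, 0.0, 1.0]]
valve_box [(0.81, [296.0, 259.0], [536.0, -162.0, 0.0])]
cover_lip [(0.76, [252.0, 219.0], [525.0, -253.0, 91.0])]
well []
bottle_a [(0.91
[... 530 characters left out ...]
1.0, -0.09, 484.21], [-1.0, -0.01, -0.01, -105.66], [-0.01, 0.09, 1.0, 834.44], [0.0, 0.0, 0.0, 1.0]]
valve_box [(0.93, [348.0, 245.0], [540.0, -157.0, 0.0])]
cover_lip [(0.6, [414.0, 251.0], [522.0, -256.0, 91.0]), (0.45, [374.0, 332.0], [396.0, -189.0, 91.0])]
well []
bottle_a [(0.88, [469.0, 270.0], [492.0, -371.0, 0.0]), (0.61, [417.0, 148.0], [716.0, -286.0, 0.0])]
bottle_b [(0.88, [469.0, 270.0], [492.0, -371.0, 0.0]), (0.61, [417.0, 148.0], [716.0, -286.0, 0.0])]
stopper []
gasket [(0.83, [374.0, 330.0], [389.0, -200.0, 0.0])]
beaker [(0.8, [313.0, 138.0], [736.0, -96.0, 0.0])]
spanner [(0.67, [291.0, 316.0], [414.0, -54.0, 0.0])]
cap_jar [(0.82, [514.0, 283.0], [467.0, -450.0, 0.0])]
```

View pics/top0.png

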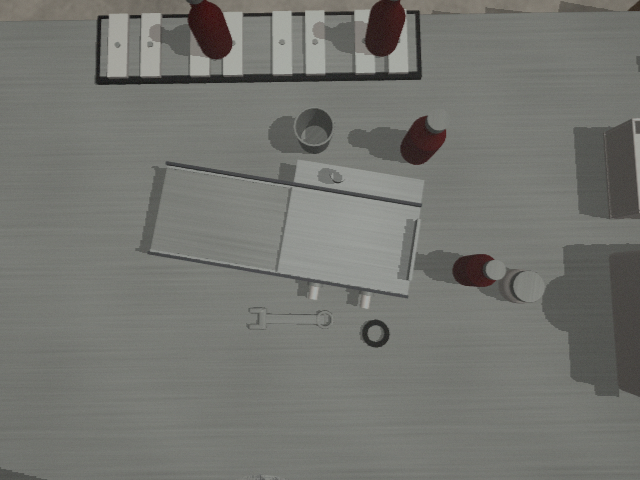

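View pics/scene0.png

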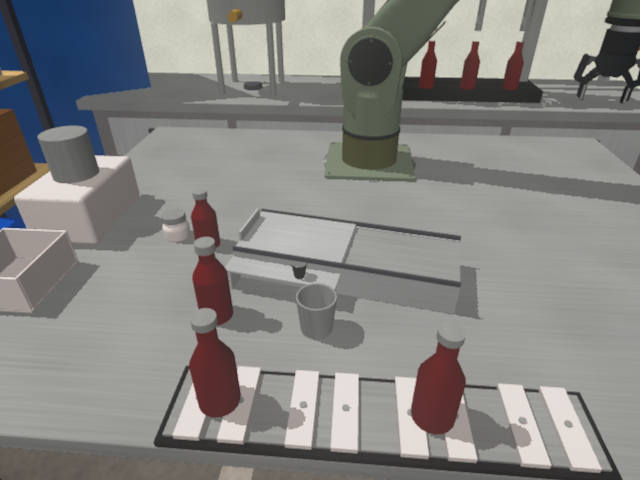

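The top view shows the box rotated slightly, with its runners running from (150,253) to (408,296) and from (167,164) to (421,204). The lip is near (412,250), bottle_a near (469,270), and the spanner and gasket lie in front. The scene view agrees, with the stopper on the ledge and the path along the lip free.

Run:
```python
from h import *
p=manip.camera("top")
c=[(150,253),(408,296),(167,164),(421,204)]
W=np.array([at(p,q,73) for q in c]); print(W.round())
M=np.array([(-76,325),(-76,-108),(76,325),(76,-108)],float)
# 2D rigid fit
a=M-M.mean(0);b=W[:,:2]-W[:,:2].mean(0)
th=np.arctan2((a[:,0]*b[:,1]-a[:,1]*b[:,0]).sum(),(a*b).sum())
Rm=np.array([[np.cos(th),-np.sin(th)],[np.sin(th),np.cos(th)]])
t=W[:,:2].mean(0)-Rm@M.mean(0)
print("yaw deg",np.degrees(th),"origin",t,"res",(W[:,:2]-(M@Rm.T+t)).round(1).tolist())
np.save("box.npy",[th,*t])
for n,q,z in [("lip",(412,250),91),("lipnn",(414,251),91)]:
    print(n,Rm.T@(at(p,q,z)[:2]-t))
for n,X in dict(ba=(500,-368),bb=(716,-288),bk=(736,-96),cj=(470,-452)).items(): print(n,Rm.T@(np.array(X)-t))
s=manip.sense();m=R.from_rotvec(s["eef_rot"]).as_matrix();print(m.round(3))
img=cv2.resize(p["frame"][140:320,360:560],(800,720))
```

```text
[[ 526.  172.   73.]
 [ 450. -248.   73.]
 [ 674.  147.   73.]
 [ 600. -274.   73.]]
yaw deg -10.070046768255828 origin [ 543.67578722 -157.6845439 ] res [[0.3, -3.4], [0.2, 2.8], [-1.2, -2.5], [0.7, 3.1]]
lip [ -2.98800535 -97.6414746 ]
lipnn [  -4.0577978  -101.01406962]
ba [  -6.2288671  -214.71228814]
bb [192.45543162 -98.17667365]
bk [178.57573805  94.36255379]
cj [ -21.07913905 -302.6638056 ]
[[ 0.252  0.968 -0.   ]
 [ 0.968 -0.252 -0.   ]
 [-0.    -0.    -1.   ]]
```

Emit:
step_arm(rows=[0,0,4,-1,40,0,0,0,0,4,-1,40,0,0,0,0,4,-1,40,0,0,0,0,4,-1,40,0,0,0,0,4,-1,40,0,0,0,0,4,-1,40,0,0,0,0,4,-1,40,0,0,0,0,4,-1,40,0,0], squeeze=40)

```text
time_s: 1.82
eef_pos: [420.0, 397.0, 231.2]
eef_rot: [-2.921, -1.157, -0.0]
ft_force: [1.1, 1.0, -0.6]
finger_gap: 0.3
```

Emit:
step_arm(rows=[0,0,4,-1,40,0,0,0,0,4,-1,40,0,0,0,0,4,-1,40,0,0,0,0,4,-1,40,0,0,0,0,4,-1,40,0,0,0,0,4,-1,40,0,0,0,0,4,-1,40,0,0,0,0,4,-1,40,0,0])

```text
time_s: 2.48
eef_pos: [567.3, 117.3, 231.3]
eef_rot: [-3.127, -0.307, -0.0]
ft_force: [0.8, -0.0, -0.7]
finger_gap: -0.1
```

```bash
cat >> h.py <<'E'
th,ox,oy=np.load("box.npy")
RB=np.array([[np.cos(th),-np.sin(th),0],[np.sin(th),np.cos(th),0],[0,0,1]]); OB=np.array([ox,oy,0])
def W(b): return RB@np.array(b,float)+OB
def go(b,yaw=None):
    "to box point b: report pose in box axes, delta in present tool axes, yaw to align tool x with box x"
    s=manip.sense(); m=R.from_rotvec(s["eef_rot"]).as_matrix(); e=np.array(s["eef_pos"])
    print("t",round(s["time_s"],2),"box pos",(RB.T@(e-OB)).round(1),"world",e.round(1),"gap",round(s["finger_gap"],1),"F(box)",(RB.T@s["ft_force"]).round(1))
    yaw=np.degrees(np.arctan2(m[1,0],m[0,0])-th); tilt=np.degrees(np.arccos(-m[2,2]))
    print("yaw err (turn about tool z by +)",round(yaw,1),"tilt",round(tilt,2),"delta box",(np.array(b)-RB.T@(e-OB)).round(1),"tool delta",(m.T@(W(b)-e)).round(1))
E
python3 -c "
from h import *
go((0,-148,231)); print(manip.sense()['joint_positions'].round(2))"
```

```text
t 2.48 box pos [-24.8 274.9 231.3] world [567.3 117.3 231.3] gap -0.1 F(box) [ 0.8  0.1 -0.7]
yaw err (turn about tool z by +) 21.3 tilt 0.01 delta box [ 2.480e+01 -4.229e+02 -3.000e-01] tool delta [-1.303e+02  4.031e+02  2.000e-01]
[-0.36  0.72  0.2   1.47 -0.16  0.96  0.08]
```

Emit:
step_arm(rows=[0,0,2.66,-11.7,36.2,0,0,0,0,2.66,-10,36.7,0,0,0,0,2.66,-8.3,37.1,0,0,0,0,2.66,-6.5,37.4,0,0,0,0,2.66,-4.8,37.7,0,0,0,0,2.66,-3,37.9,0,0,0,0,2.66,-1.3,38,0,0,0,0,2.66,0.5,38,0,0])

```text
time_s: 3.15
eef_pos: [531.9, -184.8, 231.5]
eef_rot: [3.13, -0.274, 0.0]
ft_force: [1.3, 0.7, 0.7]
finger_gap: 0.4
```

Emit:
step_arm(rows=[0,0,0,2.5,37,0,0,0,0,0,2.5,37,0,0,0,0,0,2,37,0,0,0,0,0,0,0,12,0,0,0,0,0,0,20,0,0,0,0,0,0,20,0,0,0,0,0,0,0,0,0,0,0,0,0,0,0])

```text
time_s: 3.82
eef_pos: [520.1, -293.5, 179.3]
eef_rot: [-3.13, 0.27, 0.002]
ft_force: [-0.3, 1.1, 0.4]
finger_gap: 0.2
```

Run:
```python
from h import *
go((0,-140,78)); print(manip.sense()['joint_positions'].round(2))
p=manip.camera("wrist"); cv2.imwrite("pics/w1.png",p["frame"])
q=manip.camera("scene"); e=manip.sense()["eef_pos"]
f=q["frame"].copy()
print("tcp px",proj(q,e))
for y in(-140,):
  for z in (78,178): 
    u=proj(q,W((0,y,z))); cv2.circle(f,tuple(int(v) for v in u),2,(0,255,0),-1)
cv2.imwrite("pics/s1.png",cv2.resize(f[130:330,130:400],(800,592)))
for n,P in(("wrist",p),("scene",q)):
  for t,z in (("cover_lip",91),("bottle_a",0)):
    print(n,t,[(round(r["conf"],2),np.round(r["xy"]).tolist(),(RB.T@(at(P,r["xy"],z)-OB)).round(1).tolist()) for r in manip.spot_point(P,t)[:2]])
```

```text
t 3.82 box pos [   0.5 -137.8  179.3] world [ 520.1 -293.5  179.3] gap 0.2 F(box) [-0.5  1.   0.4]
yaw err (turn about tool z by +) 0.2 tilt 0.06 delta box [  -0.5   -2.2 -101.3] tool delta [ -0.4   2.2 101.3]
[ 0.35  0.82  0.22  1.47 -0.21  0.88  0.47]
tcp px [228.30520363 178.37734911]
wrist cover_lip [(0.87, [318.0, 197.0], [-2.6, -103.1, 91.0])]
wrist bottle_a [(0.88, [545.0, 178.0], [192.0, -99.6, 0.0]), (0.85, [306.0, 304.0], [-14.7, -219.5, 0.0])]
scene cover_lip [(0.82, [252.0, 218.0], [-5.0, -97.6, 91.0])]
scene bottle_a [(0.83, [209.0, 246.0], [-4.0, -209.9, 0.0]), (0.81, [216.0, 314.0], [193.5, -98.2, 0.0])]
```

View pics/s1.png

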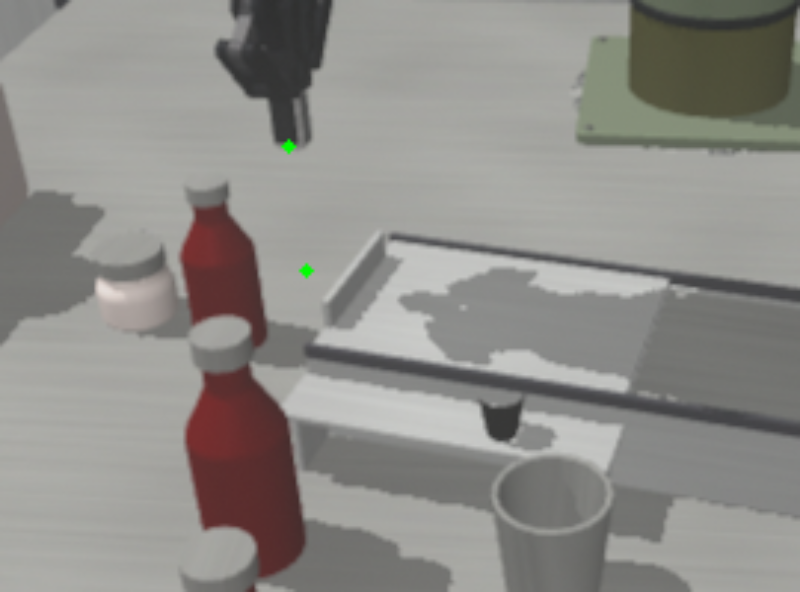

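View pics/w1.png

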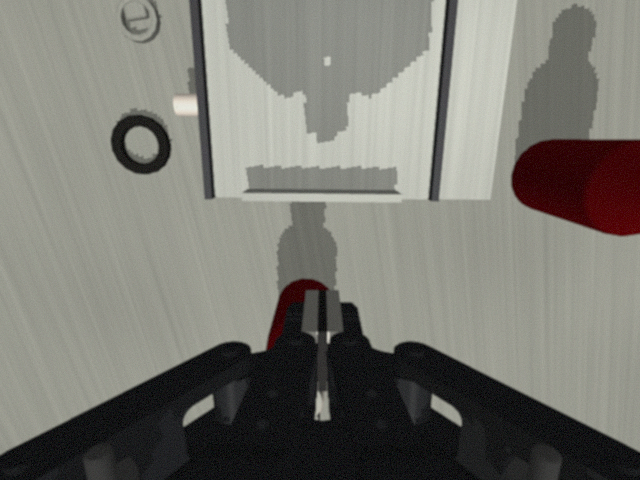

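The scene shot shows the fingertip over the gap between bottle_a and the lip. The wrist shot shows the lip edge at row 197, columns 242–402, square to the tool. I'm descending and pushing.

Emit:
step_arm(rows=[0,0,0,0,0,13,0,0,0,0,0,0,13,0,0,0,0,0,0,13,0,0,0,0,0,0,13,0,0,0,0,0,0,13,0,0,0,0,0,0,13,0,0,0,0,0,0,13,0,0,0,0,0,0,10,0])

```text
time_s: 4.78
eef_pos: [520.3, -293.5, 77.8]
eef_rot: [3.13, -0.27, -0.0]
ft_force: [-0.1, -0.8, 0.3]
finger_gap: 0.5
```

Emit:
step_arm(rows=[0,0,0,0,-6,0,0,0,0,0,0,-6,0,0,0,0,0,0,-6,0,0,0,0,0,0,-8,0,0,0,0,0,0,-8,0,0,0,0,0,0,-8,0,0,0,0,0,0,-10,0,0,0,0,0,0,-10,0,0])

```text
time_s: 5.45
eef_pos: [531.2, -231.6, 78.6]
eef_rot: [3.13, -0.27, 0.001]
ft_force: [1.4, -3.1, 1.4]
finger_gap: 0.1
```

```bash
python3 -c "
from h import *
go((0,86,79)); print(manip.sense()['joint_positions'].round(2))"
```

```text
t 5.45 box pos [  0.6 -75.   78.6] world [ 531.2 -231.6   78.6] gap 0.1 F(box) [ 2.  -2.8  1.4]
yaw err (turn about tool z by +) 0.2 tilt 0.04 delta box [ -0.6 161.    0.4] tool delta [-1.00e-01 -1.61e+02 -5.00e-01]
[ 0.26  0.93  0.19  1.62 -0.27  0.61  0.43]
```

Pushing at about 2.8 N, as expected. I'm continuing the push.

Emit:
step_arm(rows=[0,0,0,0,-12,0,0,0,0,0,0,-12,0,0,0,0,0,0,-12,0,0,0,0,0,0,-12,0,0,0,0,0,0,-12,0,0,0,0,0,0,-12,0,0,0,0,0,0,-12,0,0,0,0,0,0,-12,0,0])

```text
time_s: 6.12
eef_pos: [547.5, -136.7, 78.3]
eef_rot: [3.13, -0.27, -0.0]
ft_force: [2.7, -3.6, 0.8]
finger_gap: -0.0
```

Emit:
step_arm(rows=[0,0,0,0,-10,0,0,0,0,0,0,-10,0,0,0,0,0,0,-8,0,0,0,0,0,0,-6,0,0,0,0,0,0,-5,0,0,0,0,0,0,-4,0,0,0,0,0,0,-4,0,0,0,0,0,0,-3,0,0])

```text
time_s: 6.78
eef_pos: [555.9, -88.5, 78.3]
eef_rot: [3.13, -0.271, -0.0]
ft_force: [2.7, -2.4, 0.1]
finger_gap: -0.3
```

```bash
python3 -c "
from h import *
go((0,86,79))"
```

```text
t 6.78 box pos [-0.  70.3 78.3] world [555.9 -88.5  78.3] gap -0.3 F(box) [ 3.1 -1.9  0.1]
yaw err (turn about tool z by +) 0.2 tilt 0.01 delta box [ 0.  15.7  0.7] tool delta [  0.1 -15.7  -0.7]
```

Emit:
step_arm(rows=[0,0,0,0,-3,0,0,0,0,0,0,-3,0,0,0,0,0,0,-2,0,0,0,0,0,0,-2,0,0,0,0,0,0,-2,0,0,0,0,0,0,-1.5,0,0,0,0,0,0,-1,0,0,0,0,0,0,0,0,0])

```text
time_s: 7.45
eef_pos: [558.3, -74.1, 78.3]
eef_rot: [-3.13, 0.27, 0.0]
ft_force: [0.5, -0.9, -0.2]
finger_gap: 0.1
```

Emit:
step_arm(rows=[0,0,0,0,-1,0,0,0,0,0,0,-1,0,0,0,0,0,0,-1,0,0,0,0,0,0,-1,0,0,0,0,0,0,-1,0,0,0,0,0,0,0,0,0,0,0,0,0,0,0,0,0,0,0,0,0,0,0])

```text
time_s: 8.12
eef_pos: [558.6, -72.5, 78.3]
eef_rot: [3.126, -0.274, -0.001]
ft_force: [-3.8, -19.4, 0.5]
finger_gap: -0.2
```

```bash
python3 -c "
from h import *
go((0,86,79))"
```

```text
t 8.12 box pos [-0.2 86.5 78.3] world [558.6 -72.5  78.3] gap -0.2 F(box) [ -0.3 -19.8   0.5]
yaw err (turn about tool z by +) 0.1 tilt 0.23 delta box [ 0.2 -0.5  0.7] tool delta [ 0.2  0.5 -0.6]
```

The cover is on its stop: force climbed to 20 N at y = 86, the predicted end of travel. I'm backing off and looking at the handles.

Emit:
step_arm(rows=[0,0,0,0,5,-2,0,0,0,0,0,10,-20,0,0,0,0,0,20,-20,0,0,0,0,0,30,-20,0,0,0,0,0,30,-10,0,0,0,0,0,30,0,0,0,0,0,0,15,0,0,0,0,0,0,0,0,0])

```text
time_s: 8.78
eef_pos: [534.0, -210.9, 150.6]
eef_rot: [3.128, -0.277, -0.0]
ft_force: [0.4, -0.3, -1.2]
finger_gap: 0.0
```

Run:
```python
from h import *
go((0,0,120))
for n in("wrist","top","scene"):
  P=manip.camera(n); cv2.imwrite(f"pics/{n}2.png",P["frame"])
  for t,z in (("cover_lip",91),("marked_hinge",51),("marked_end",58),("plain_hinge",51),("plain_end",58)):
    print(n,t,[(round(r["conf"],2),np.round(r["xy"]).tolist(),(RB.T@(at(P,r["xy"],z)-OB)).round(1).tolist()) for r in manip.spot_point(P,t)[:2]])
```

```text
t 8.78 box pos [ -0.2 -54.  150.6] world [ 534.  -210.9  150.6] gap 0.0 F(box) [ 0.5 -0.2 -1.2]
yaw err (turn about tool z by +) -0.0 tilt 0.08 delta box [  0.2  54.  -30.6] tool delta [  0.1 -54.1  30.5]
wrist cover_lip []
wrist marked_hinge [(0.93, [375.0, 87.0], [31.6, 45.6, 51.0]), (0.62, [310.0, 67.0], [-8.0, 57.2, 51.0])]
wrist marked_end []
wrist plain_hinge [(0.58, [367.0, 235.0], [29.8, -47.2, 51.0]), (0.57, [115.0, 50.0], [-123.2, 66.6, 51.0])]
wrist plain_end [(0.63, [307.0, 230.0], [-10.5, -41.7, 58.0])]
top cover_lip [(0.83, [288.0, 232.0], [-6.7, 102.5, 91.0])]
top marked_hinge [(0.72, [325.0, 220.0], [27.5, 47.9, 51.0])]
top marked_end [(0.71, [317.0, 240.0], [-9.0, 55.3, 58.0]), (0.67, [515.0, 286.0], [-31.9, -280.2, 58.0])]
top plain_hinge []
top plain_end []
scene cover_lip [(0.93, [345.0, 233.0], [2.7, 103.0, 91.0])]
scene marked_hinge [(0.81, [316.0, 254.0], [31.6, 51.3, 51.0]), (0.74, [346.0, 233.0], [-58.0, 92.5, 51.0])]
scene marked_end [(0.66, [326.0, 244.0], [3.1, 63.4, 58.0])]
scene plain_hinge [(0.74, [207.0, 249.0], [72.5, -169.6, 51.0]), (0.55, [276.0, 245.0], [21.9, -37.4, 51.0])]
scene plain_end [(0.69, [276.0, 236.0], [1.5, -45.1, 58.0]), (0.57, [296.0, 276.0], [116.2, 35.4, 58.0])]
```

View pics/wrist2.png

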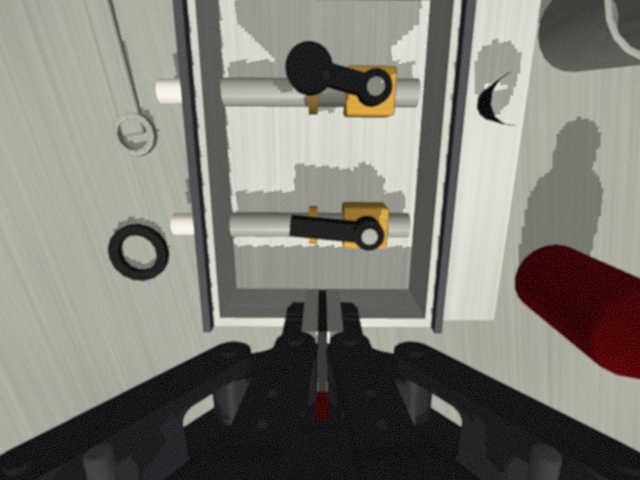

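The wrist view shows the marked disc at pixel (309,67) with its hub at (375,87), and the plain bar from (292,226) to (368,235). In box axes the marked hinge is at (30,45) with θ ≈ 0.3, and the plain handle is on the -y side. I'll enter between the two handles.

Emit:
step_arm(rows=[0,0,0,-4,-18,0,0,0,0,0,-4,-18,0,0,0,0,0,-4,-18,0,0,0,0,0,-4,-18,0,0,0,0,0,0,0,10,0,0,0,0,0,0,20,0,0,0,0,0,0,20,0,0,0,0,0,0,10,0])

```text
time_s: 10.35
eef_pos: [531.2, -133.8, 88.4]
eef_rot: [-3.13, 0.271, 0.003]
ft_force: [-0.0, 0.5, -0.1]
finger_gap: -0.1
```

Emit:
step_arm(rows=[0,0,0,0,0,6,0,0,0,0,0,0,6,0,0,0,0,0,0,6,0,0,0,0,0,0,6,0,0,0,0,0,0,6,0,0,0,0,0,0,6,0,0,0,0,0,0,6,0,0,0,0,0,0,0,0])

```text
time_s: 11.02
eef_pos: [531.5, -133.6, 47.3]
eef_rot: [-3.13, 0.271, 0.002]
ft_force: [-0.2, -0.4, -0.0]
finger_gap: -0.3
```

Run:
```python
from h import *
go((-16,31,48))
P=manip.camera("wrist"); cv2.imwrite("pics/w3.png",P["frame"])
```

```text
t 11.02 box pos [-16.2  21.6  47.3] world [ 531.5 -133.6   47.3] gap -0.3 F(box) [-0.2 -0.4 -0. ]
yaw err (turn about tool z by +) 0.2 tilt 0.07 delta box [0.2 9.4 0.7] tool delta [ 0.3 -9.4 -0.7]
```

View pics/w3.png

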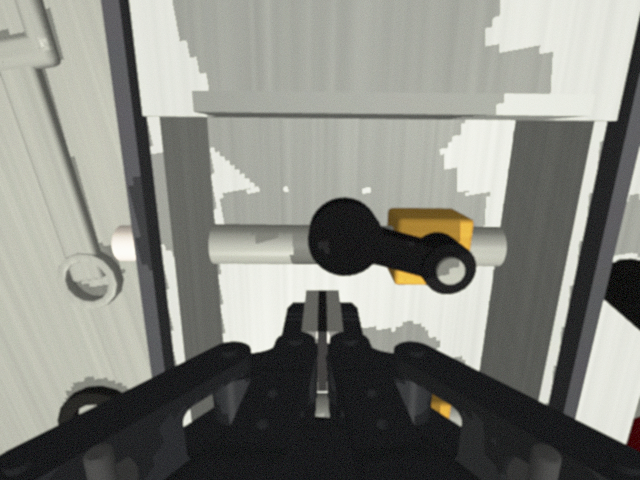

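The wrist view shows the fingertip (322,295) just below the disc (345,237), with the lip well beyond at row 105. The plain handle is behind the finger. I'll push along the arc.

Emit:
step_arm(rows=[0,0,0,3,-5,0,0,0,0,0,3,-5,0,0,0,0,0,0,-5,0,0,0,0,0,0,-5,0,0,0,0,0,0,-5,0,0,0,0,0,1,-5,0,0,0,0,0,2,-4,0,0,0,0,0,2,-4,0,0])

```text
time_s: 11.73
eef_pos: [549.4, -97.9, 48.5]
eef_rot: [3.129, -0.271, 0.0]
ft_force: [-0.8, -5.3, -0.2]
finger_gap: -0.1
```

Emit:
step_arm(rows=[0,0,0,3,-4,0,0,0,0,0,3,-3,0,0,0,0,0,2,-2,0,0,0,0,0,2,-2,0,0,0,0,0,1.5,-1,0,0,0,0,0,0,0,0,0,0,0,0,0,0,0,0,0,0,0,0,0,0,0])

```text
time_s: 12.4
eef_pos: [562.5, -88.1, 48.4]
eef_rot: [-3.13, 0.27, 0.0]
ft_force: [-1.7, -2.1, 2.0]
finger_gap: 0.0
```

Run:
```python
from h import *
go((8,72,47))
P=manip.camera("wrist"); cv2.imwrite("pics/w4.png",P["frame"])
```

```text
t 12.4 box pos [ 6.4 71.9 48.4] world [562.5 -88.1  48.4] gap 0.0 F(box) [-1.3 -2.3  2. ]
yaw err (turn about tool z by +) 0.2 tilt 0.01 delta box [ 1.6  0.1 -1.4] tool delta [ 1.6 -0.1  1.4]
```

View pics/w4.png

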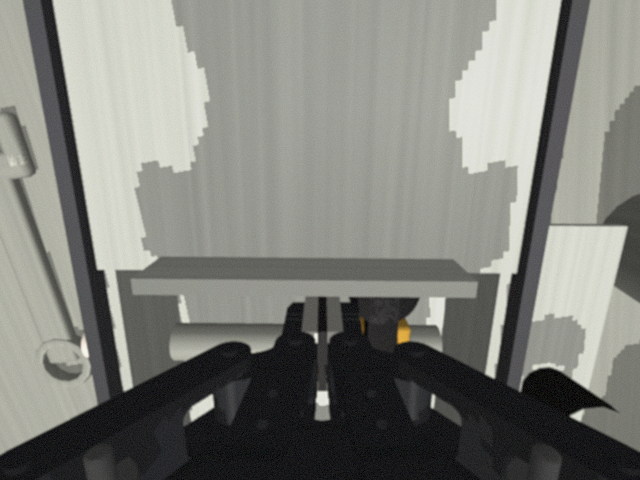

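The view shows the handle nearly square, with its disc at (385,300) beside the fingertip (322,300). I'm pressing on in small +x steps until the force shows the stop.

Emit:
step_arm(rows=[0,0,0,1,0,0,0,0,0,0,1,0,0,0,0,0,0,1,0,0,0,0,0,0,1,0,0,0,0,0,0,0,0,0,0,0,0,0,0,0,0,0,0,0,0,0,0,0,0,0,0,0,0,0,0,0])

```text
time_s: 13.12
eef_pos: [564.8, -88.5, 48.0]
eef_rot: [-3.129, 0.27, 0.006]
ft_force: [-13.1, 0.5, 6.9]
finger_gap: -0.1
```

```bash
python3 -c "
from h import *
go((8,72,47))"
```

```text
t 13.12 box pos [ 8.7 71.8 48. ] world [564.8 -88.5  48. ] gap -0.1 F(box) [-13.   -1.7   6.9]
yaw err (turn about tool z by +) 0.2 tilt 0.24 delta box [-0.7  0.2 -1. ] tool delta [-0.7 -0.2  1. ]
```

The reaction rose to 13 N at x = 8.7, about where I expected the stop. I'm withdrawing to check.

Emit:
step_arm(rows=[0,0,0,-4,2,0,0,0,0,0,-8,8,0,0,0,0,0,-6,10,0,0,0,0,0,0,0,-15,0,0,0,0,0,0,-20,0,0,0,0,0,0,-20,0,0,0,0,0,20,-25,0,0,0,0,0,25,-25,0])

```text
time_s: 13.78
eef_pos: [537.7, -149.2, 154.3]
eef_rot: [-3.13, 0.266, 0.0]
ft_force: [0.9, -0.1, -0.4]
finger_gap: 0.2
```

Emit:
step_arm(rows=[0,0,0,0,20,-20,0,0,0,0,0,15,-20,0,0,0,0,0,10,-15,0,0,0,0,0,0,0,0,0,0,0,0,0,0,0,0,0,0,0,0,0,0,0,0,0,0,0,0,0,0,0,0,0,0,0,0])

```text
time_s: 14.45
eef_pos: [529.8, -193.7, 207.7]
eef_rot: [-3.13, 0.269, 0.002]
ft_force: [0.9, 0.3, -0.1]
finger_gap: 0.4
```

Run:
```python
from h import *
go((0,0,200))
for n in("wrist","top","scene"):
  P=manip.camera(n); cv2.imwrite(f"pics/{n}5.png",P["frame"])
  for t,z in (("cover_lip",91),("marked_hinge",51),("marked_end",58),("plain_end",58),("bottle_a",0),("stopper",50),("gasket",0),("beaker",0),("spanner",0),("cap_jar",0)):
    print(n,t,[(round(r["conf"],2),np.round(r["xy"]).tolist(),(RB.T@(at(P,r["xy"],z)-OB)).round(1).tolist()) for r in manip.spot_point(P,t)[:2]])
```

```text
t 14.45 box pos [ -7.3 -37.9 207.7] world [ 529.8 -193.7  207.7] gap 0.4 F(box) [ 0.8  0.5 -0.1]
yaw err (turn about tool z by +) 0.2 tilt 0.06 delta box [ 7.3 37.9 -7.7] tool delta [  7.5 -37.9   7.7]
wrist cover_lip [(0.88, [335.0, 23.0], [-0.3, 101.2, 91.0])]
wrist marked_hinge [(0.83, [373.0, 119.0], [31.3, 46.3, 51.0])]
wrist marked_end [(0.73, [375.0, 64.0], [30.3, 84.0, 58.0])]
wrist plain_end [(0.98, [318.0, 233.0], [-10.9, -41.7, 58.0])]
wrist bottle_a [(0.89, [521.0, 272.0], [192.4, -96.7, 0.0])]
wrist stopper [(0.51, [466.0, 134.0], [104.3, 35.5, 50.0])]
wrist gasket [(0.92, [177.0, 249.0], [-151.2, -73.2, 0.0])]
wrist beaker [(0.92, [537.0, 68.0], [178.3, 92.0, 0.0])]
wrist spanner [(0.85, [164.0, 84.0], [-147.0, 77.1, 0.0]), (0.36, [366.0, 234.0], [35.7, -57.7, 0.0])]
wrist cap_jar [(0.55, [331.0, 172.0], [0.0, 2.3, 0.0]), (0.38, [372.0, 121.0], [36.6, 47.4, 0.0])]
top cover_lip [(0.76, [288.0, 228.0], [0.1, 103.0, 91.0])]
top marked_hinge [(0.96, [326.0, 219.0], [29.4, 45.5, 51.0]), (0.46, [348.0, 243.0], [-5.2, 3.7, 51.0])]
top marked_end [(0.68, [303.0, 215.0], [29.0,
[... 194 characters left out ...]
91.0, 322.0], [-154.7, 78.2, 0.0])]
top cap_jar [(0.54, [287.0, 228.0], [8.6, 112.4, 0.0])]
scene cover_lip [(0.86, [347.0, 232.0], [-1.9, 104.9, 91.0])]
scene marked_hinge [(0.83, [317.0, 255.0], [34.8, 52.8, 51.0])]
scene marked_end [(0.8, [335.0, 254.0], [31.8, 89.2, 58.0])]
scene plain_end [(0.76, [278.0, 235.0], [-3.5, -42.5, 58.0])]
scene bottle_a [(0.73, [215.0, 314.0], [194.6, -98.2, 0.0]), (0.62, [207.0, 248.0], [2.9, -211.2, 0.0])]
scene stopper [(0.61, [298.0, 276.0], [107.3, 35.4, 50.0])]
scene gasket [(0.34, [278.0, 233.0], [-97.1, -77.6, 0.0])]
scene beaker [(0.63, [319.0, 330.0], [183.7, 96.6, 0.0])]
scene spanner []
scene cap_jar [(0.89, [174.0, 235.0], [-24.8, -311.7, 0.0])]
```

View pics/wrist5.png

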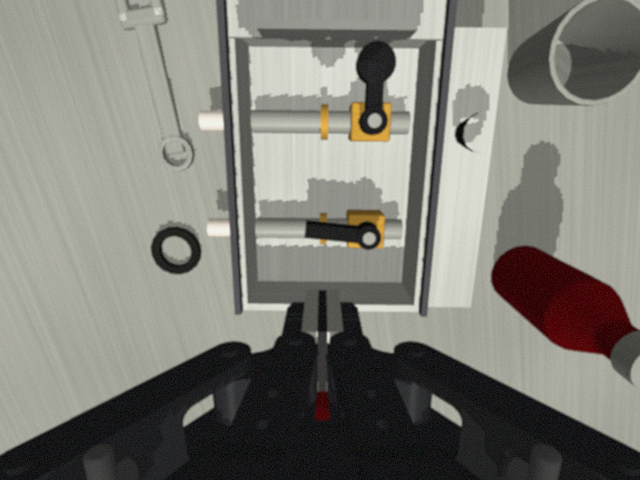

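View pics/scene5.png

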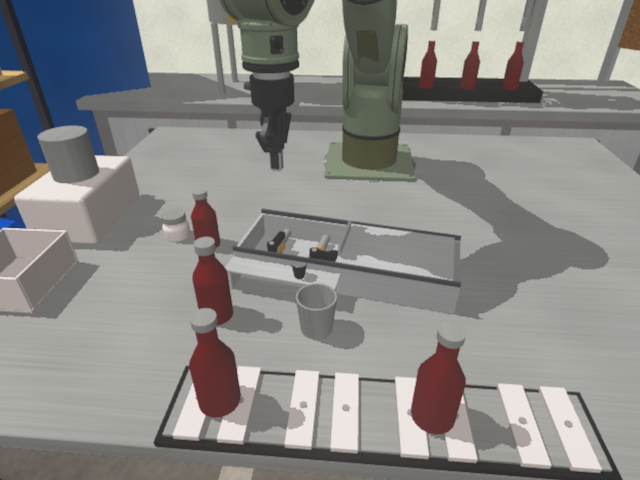

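The wrist view shows the disc (375,62) straight beyond its hub (373,120), so the handle is square across its pipe. The plain bar end reads (-10.9,-41.7), unchanged. The scene view shows everything still standing, the cover open and the arm clear. I'm handing in.

```bash
python3 -c "
from h import *
print(manip.job_done())"
```

```text
the job is handed in; nothing more can be done
None
```

I opened the cover fully, shut the marked valve and handed the job in at about 14.5 s. `job_done` reports no verdict.

- **Cover:** I pushed it by its lip until the force rose to about 20 N. The finger stopped 86 mm along the box, where the stop should be. The lip now reads 101–105 mm along the box, against 100 mm for fully open.
- **Marked handle:** I pushed the disc clockwise until the force rose to 13 N. In box axes the wrist and top cameras put the disc at about (30, 85) mm with the hinge at (30, 45), so the handle is square across its pipe. The scene camera read 4–8 mm farther along +y for both disc and hinge, but still showed the handle square.
- **Plain handle:** its end reads (-10.9, -41.7) mm, against (-10.5, -41.7) before the push. It did not move.
- **Bystanders:** both bottles, the beaker and the jar still stand where they were, to within the detector's scatter of about 10 mm. The stopper still stands on its ledge. The gasket and spanner look undisturbed, though they were compared less closely: the gasket was measured only by the wrist camera after the move, and the spanner only by the wrist and top cameras.
- **Arm:** it finished at 208 mm height above the well, touching nothing, with force readings under 1 N.

A few low-confidence detections at the end were plainly wrong, such as a jar inside the well. I ignored them after checking the pictures.

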